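# Turn the bottle brush bristles-up to dry

### The job

One of the two bottle brushes in the sloping draining stand was put away the wrong way round, with its blue bristles down in the tube. Pull it out, turn it end for end and push it back into its own tube handle first, fully home, so that its bristles can dry in the air like the other brush's; leave the other brush where it is.

Things in the scene. Friction and masses are not known exactly. Their poses are not given: they have to be found in the camera images.
- brush: The bottle brush to turn, 260 mm long, 90 g. Origin at mid-length on its axis, +z towards the bristles. Round light-wood handle, 28 mm in diameter, z = -130 to +38 mm; head of blue bristles, 36 mm in diameter, z = +56 to +130 mm. It starts bristles down in one of the tubes, near the floor, sagging 4 degrees below the tube's slope (10 when handle down). Grip it at its origin, across the axis.
- other_brush: An identical brush that already stands the right way, handle down in the other tube, bristles out. Same frame and sizes.
- tube_1: One of two equal steel tubes fixed side by side on a white stand, parallel, 124 mm between axes; either may hold the brush to turn. Bore 42 mm in diameter, 100 mm deep, wall 4 mm; the last 18 mm flare to 60 mm. Origin: centre of the inner floor; +z runs along the axis out of the open mouth (z = +100 mm), 35 degrees above horizontal. A brush fully home has its origin at z = 130 mm.
- tube_2: The other tube, the same in every way. (A wall shelf hangs over the back of the worktop, beyond x = 0.79 m and above z = 0.57 m: keep the wrist clear of it.)

How it is judged (in metres and radians):
At the end, for the whole second after the job is handed in: The brush lies in its tube handle down and bristles up and out, the handle's end within 15 mm of the tube's floor (origin 115 to 145 mm along the tube's axis), within 0.3 rad of the tube's axis, at rest and released; the other brush is within 30 mm of where it was (angle between brush's own z axis and vertical below 1.4 rad and ((z of brush in the frame of tube_1 between 0.115 and 0.145 m and distance between brush and tube_1 below 0.155 m and angle between the z axis of brush and the z axis of tube_1, either way round below 0.3 rad) or (z of brush in the frame of tube_2 between 0.115 and 0.145 m and distance between brush and tube_2 below 0.155 m and angle between the z axis of brush and the z axis of tube_2, either way round below 0.3 rad)) and linear speed of brush below 0.02 m/s and distance of other_brush from where it was at the start of the episode below 0.03 m); the robot touches nothing.
It fails at once if the other brush is pulled out or knocked away (moved over 60 mm) (distance of other_brush from where it was at the start of the episode above 0.06 m).
It also fails if it takes over 48 s, if anything falls off the work surface, if the arm or the gripper's body presses on something with over 40 N, if the wrist force passes 120 N, or if a joint passes its speed limit or range.

### The arm

A 7-joint arm with a two-finger parallel gripper is mounted at the origin on a cart in front of the work surface, level with it; the furniture and walls round the work are solid. World frame = base frame: x ahead of the robot, y to its left, z up, the work surface at z = 0. Lengths are in m, angles in degrees, forces in N, time in s.
With the tool pointing down it reaches from about 0.425 to 0.95 m from the base axis. Payload 16.7 kg.
Tool frame: the origin (TCP) lies midway between the tips of the shut fingers; the grasp point (between the pads) lies 19 mm behind it; z points along the fingers, y is the line along which they close (so a half turn about z gives the same grasp; the last joint's range is limited). The gripper opens to 94 mm and grips with 3 to 60 N. Pads are 16 mm wide; open, the fingers measure 119 mm over their backs; the gripper's body (75 mm by 177 mm) begins 78 mm behind the grasp point.
Start: joints at [-82.305, 24.414, 4.234, 92.017, -1.954, 63.644, -3.845], TCP at [0.189, 0.648, 0.205] pointing down, gripper open.
Joint ranges: [-163.25, 163.25], [-28.42, 122.38], [-70.27, 78.77], [12.13, 141.07], [-58.53, 238.53], [9.26, 117.41], [-156.51, 156.51]. Speed limits (degrees/s): [108.29, 108.29, 136.94, 136.94, 172.46, 172.46, 172.46].

### API

Orientations are given as [roll, pitch, yaw] about the fixed x, y, z axes, in that order (R = Rz(yaw) Ry(pitch) Rx(roll)).
In Python, from cell import env gives the robot as it stands. The module is installed in compiled form; this text tells all that it offers.
- The arm moves only by the tool move_arm, never from a script. Its arguments are lists of equal length, an entry for each row: "xyz": the shift along the world's x, y, z in mm, a list of three; "roll": the turn about the world's z in rad; "grip": the opening, from 0 (shut) to 1 (fully open). In form: {"xyz": [[tx, ty, tz], ...], "roll": [roll, ...], "grip": [grip, ...]}. A call has 1 to 20 rows; each row is the pose to reach, as a shift and turn from the pose commanded when the call began; what a row does not reach only later rows make up. A row lasts 1/12 s, in which the tool goes at most 41.7 mm and 7.16 degrees, less where a joint would pass 70% of its speed; a pose out of reach is approached as far as the arm can. A call with a gripper value outside its range is refused whole. The fingers move at their own pace and stop on an object; the grip force is fixed at half the most. Time passes only in rows, so rows that repeat a pose let the fingers close. It gives the time, the measured TCP pose, the force, the opening and the grip force at its end, in the units of the state.
- env.get_obs(): the state, without advancing time (a new reading comes with each control period).
- env.snapshot(name): name is "scene" or "top" or "wrist"; returns a dict with "image" (384x512x3 uint8, red, green, blue), "depth" (384x512 float32, m along the optical axis (not along the pixel's ray), 0 where there is no reading), "mtx" (3x3 intrinsics, pixels), "R" (3x3) and "t" (3): a world point X has camera coordinates R X + t. Camera axes: x right, y down, z forward; pixel columns grow to the right and rows downward; lengths in m; the calibration is good to about 2 mm. A picture is of the moment at which its call begins.
- env.job_done(): hands the job in; it is judged then, once.
The state is a dict: "time_s": time; "joints": joint angles; "joint_vel": joint speeds; "joint_efforts": joint torques, N m; "tcp_pos": TCP position; "eef_rot": TCP orientation; "ft_force": force on the tool from outside, world axes, zero at the start; "wrist_torque": the same for the moment, N m; "width": finger opening in m; "grip_force": force on a finger pad.
Only numpy, scipy, OpenCV 4.12 (cv2) and the standard library are available. Lean on these libraries where they do the work, as an engineer would, in place of code of your own. Each camera call takes 0.05 s, during which the arm holds its last target. There are 200 camera calls.

## Working session

There is one attempt and no reset: what is moved stays moved. The work goes in short steps, Python scripts to look and compute and a tool call to move; the robot and the scene stay as the last step left them, time stands still between calls to the robot, and variables do not carry over. Pictures are saved under pics/ and viewed, at most 10 in all, crops included, and the job is handed in when it is done.

Besides the shell and the picture viewer there is one more tool, called after "Call:" as name(argument=value, ...), one argument or row to a line, values as JSON. move_arm: Moves the arm, as the interface text tells. Its arguments: {"type":"object","properties":{"xyz":{"type":"array"},"roll":{"type":"array"},"grip":{"type":"array"}},"required":["xyz","roll","grip"]}

```bash
mkdir -p pics
python3 - <<'E'
from cell import env
import cv2,numpy as np
o=env.get_obs(); print({k:np.round(o[k],3).tolist() for k in o})
a=[]
for n in("scene","top"):
    s=env.snapshot(n); np.savez(n+".npz",**s); a.append(s["image"]); print(n,np.round(s["mtx"],1).tolist(),np.round(s["R"],3).tolist(),np.round(s["t"],3).tolist())
    cv2.imwrite(f"pics/{n}0.png",s["image"][:,:,::-1])
E
```

```text
{'time_s': 0.0, 'joints': [-82.308, 24.447, 4.232, 92.05, -1.954, 63.643, -3.845], 'joint_vel': [0.014, -0.095, -0.064, 0.003, 0.037, 0.026, -0.075], 'joint_efforts': [0.001, -93.579, 3.668, -45.417, -0.049, 0.02, 0.0], 'tcp_pos': [0.189, 0.648, 0.205], 'eef_rot': [-179.932, 0.005, 163.739], 'ft_force': [0.285, -0.116, -0.055], 'wrist_torque': [-0.02, -0.041, -0.024], 'grip_force': 0.0, 'width': 0.094}
scene [[376.4, 0.0, 258.4], [0.0, 376.4, 196.4], [0.0, 0.0, 1.0]] [[0.442, -0.897, -0.008], [-0.488, -0.233, -0.841], [0.753, 0.376, -0.54]] [-0.451, 0.309, 0.605]
top [[434.1, 0.0, 254.5], [0.0, 434.1, 190.1], [0.0, 0.0, 1.0]] [[0.02, -1.0, 0.019], [-0.997, -0.021, -0.078], [0.078, -0.017, -0.997]] [-0.243, 0.569, 0.937]
```

View pics/scene0.png

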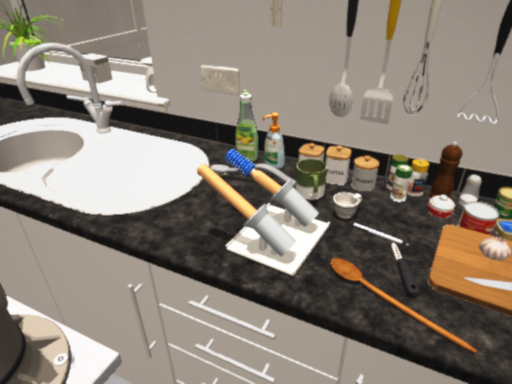

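View pics/top0.png

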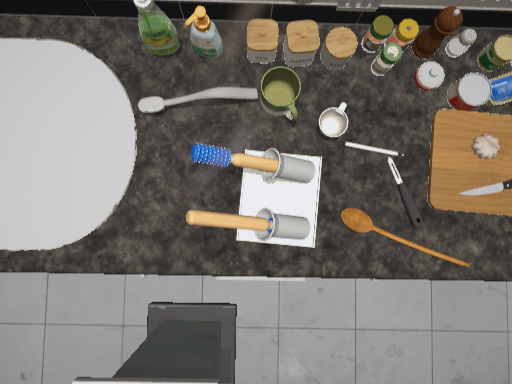

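The scene shows the brush to turn as a bare wooden handle in the near tube: top view, handle end (190,217), mouth about (262,223). The other brush has its blue bristles out at (210,155). Both tubes open toward +y. Next I measure both brushes and the tubes.

```bash
cat > h.py <<'E'
import numpy as np,cv2
from cell import env
def cloud(s):
    d=s["depth"];h,w=d.shape;v,u=np.mgrid[:h,:w];K=s["mtx"]
    c=np.stack([(u-K[0,2])/K[0,0]*d,(v-K[1,2])/K[1,1]*d,d],-1)
    P=(c-s["t"])@s["R"]; P[d<=0]=np.nan; return P
def wood(s):
    h=cv2.cvtColor(s["image"],cv2.COLOR_RGB2HSV)
    return (h[...,0]>8)&(h[...,0]<25)&(h[...,1]>90)&(h[...,2]>110)
def blue(s):
    h=cv2.cvtColor(s["image"],cv2.COLOR_RGB2HSV)
    return (h[...,0]>100)&(h[...,0]<128)&(h[...,1]>130)
def proj(s,X):
    c=s["R"]@np.array(X)+s["t"]; p=s["mtx"]@c; return p[:2]/p[2]
E
python3 - <<'E'
from h import *
np.set_printoptions(precision=4,suppress=True)
for n in("scene","top"):
    s=dict(np.load(n+".npz"));P=cloud(s);m=wood(s)
    ok=np.isfinite(P[...,0])&(P[...,0]>.3)&(P[...,0]<.75)&(P[...,1]>-.15)&(P[...,1]<.3)&(P[...,2]>.04)
    k,lab,st,ce=cv2.connectedComponentsWithStats((m&ok).astype(np.uint8))
    for i in range(1,k):
        if st[i,4]<60: continue
        Q=P[lab==i]; c=Q.mean(0);u,sv,vt=np.linalg.svd(Q-c);d=vt[0]*np.sign(vt[0][1]);t=(Q-c)@d
        print(n,"wood",st[i],ce[i],"c",c,"d",d,"elev",np.degrees(np.arcsin(d[2])),"yaw",np.degrees(np.arctan2(d[1],d[0])),"ends",c+d*t.min(),c+d*t.max())
    b=blue(s)&ok
    if b.any():
        Q=P[b];print("blue",b.sum(),np.median(Q,0),Q.min(0),Q.max(0))
    # steel: greyish above z .04
    h=cv2.cvtColor(s["image"],cv2.COLOR_RGB2HSV); g=(h[...,1]<40)&ok&(P[...,1]<.12)
    k,lab,st,ce=cv2.connectedComponentsWithStats(g.astype(np.uint8))
    for i in range(1,k):
        if st[i,4]<100: continue
        Q=P[lab==i]; c=Q.mean(0);u,sv,vt=np.linalg.svd(Q-c,full_matrices=False);d=vt[0]*np.sign(vt[0][1])
        print(n,"grey",st[i],c,d,Q.min(0),Q.max(0))
    w=(h[...,1]<40)&(h[...,2]>170)&(P[...,2]<.04)&(P[...,0]>.35)&(P[...,0]<.75)&(P[...,1]<.12)&(P[...,1]>-.15)
    Q=P[w]; print("stand z",np.median(Q[:,2]),Q.min(0),Q.max(0))
E
```

```text
scene wood [198 165  19  22 225] [207.0356 174.04  ] c [ 0.4995 -0.1315  0.1732] d [0.1378 0.7997 0.5843] elev 35.75671126038202 yaw 80.22022897843303 ends [ 0.4955 -0.1543  0.1566] [ 0.5028 -0.1123  0.1873]
blue 186 [ 0.6201 -0.1295  0.1594] [ 0.6125 -0.15    0.1328] [ 0.644  -0.1092  0.1729]
stand z 0.004024221095762478 [ 0.3605 -0.15   -0.5768] [0.7499 0.12   0.0367]
top wood [186 210  27  17 360] [199.     217.8611] c [ 0.5082 -0.1276  0.1778] d [0.0695 0.9162 0.3945] elev 23.23671858270261 yaw 85.66045741505748 ends [ 0.5062 -0.1532  0.1668] [ 0.5097 -0.1075  0.1864]
blue 323 [ 0.6307 -0.1281  0.1615] [ 0.6159 -0.15    0.1422] [ 0.6497 -0.1051  0.1736]
stand z 0.004668408482694882 [ 0.3626 -0.1486 -0.1321] [0.7499 0.12   0.0366]
```

Run:
```python
from h import *
np.set_printoptions(precision=4,suppress=True)
for n in("scene","top"):
    s=dict(np.load(n+".npz"));P=cloud(s)
    ok=np.isfinite(P[...,0])&(P[...,0]>.42)&(P[...,0]<.72)&(P[...,1]>-.42)&(P[...,1]<0)&(P[...,2]>.025)
    h=cv2.cvtColor(s["image"],cv2.COLOR_RGB2HSV); g=(h[...,1]<50)&ok
    for nm,m in(("wood",wood(s)&ok),("grey",g),("blue",blue(s)&ok)):
        k,lab,st,ce=cv2.connectedComponentsWithStats(m.astype(np.uint8))
        for i in range(1,k):
            if st[i,4]<100: continue
            Q=P[lab==i]; c=Q.mean(0);u,sv,vt=np.linalg.svd(Q-c,full_matrices=False);d=vt[0]*np.sign(vt[0][1]);t=(Q-c)@d
            print(n,nm,st[i],"c",c,"elev %.1f yaw %.1f"%(np.degrees(np.arcsin(d[2])),np.degrees(np.arctan2(d[1],d[0]))),"ends",c+d*t.min(),c+d*t.max(),"max",Q.max(0),"min",Q.min(0))
    w=(h[...,1]<40)&(h[...,2]>190)&(P[...,2]<.025)&(P[...,0]>.4)&(P[...,0]<.75)&(P[...,1]<-.1)&(P[...,1]>-.45)
    Q=P[w]; print("stand z",np.median(Q[:,2]),Q.min(0),Q.max(0))
```

```text
scene wood [198 165  59  54 836] c [ 0.4962 -0.1811  0.144 ] elev 30.9 yaw 85.6 ends [ 0.4911 -0.247   0.1045] [ 0.5016 -0.1107  0.1863] max [ 0.5161 -0.1087  0.19  ] min [ 0.484  -0.2505  0.0953]
scene wood [251 170  30  24 314] c [ 0.6172 -0.2204  0.1139] elev 23.2 yaw 85.8 ends [ 0.6147 -0.254   0.0994] [ 0.62   -0.1819  0.1304] max [ 0.6342 -0.1791  0.1339] min [ 0.6075 -0.2571  0.0901]
scene grey [ 271  180   48   47 1007] c [ 0.6037 -0.3049  0.0785] elev 38.8 yaw 88.9 ends [ 0.6029 -0.3472  0.0445] [ 0.6045 -0.2637  0.1117] max [ 0.6369 -0.2452  0.1269] min [ 0.5866 -0.3578  0.0251]
scene grey [334 197  18  17 147] c [ 0.6969 -0.398   0.0395] elev 3.5 yaw 81.7 ends [ 0.6939 -0.4188  0.0383] [ 0.7016 -0.3662  0.0415] max [ 0.7185 -0.3692  0.0529] min [ 0.6899 -0.4199  0.0251]
scene grey [ 244  204   52   53 1223] c [ 0.4806 -0.2959  0.0803] elev 38.8 yaw 87.4 ends [ 0.4787 -0.3389  0.0456] [ 0.4824 -0.255   0.1131] max [ 0.5181 -0.2377  0.1282] min [ 0.4635 -0.3482  0.0251]
scene blue [226 149  28  27 334] c [ 0.6212 -0.1457  0.1519] elev 25.8 yaw 85.0 ends [ 0.6184 -0.1775  0.1
[... 542 characters left out ...]
 0.4871 -0.2615  0.0949]
top grey [ 259  148   56   35 1096] c [ 0.6167 -0.3016  0.0856] elev 23.4 yaw 82.9 ends [ 0.6094 -0.3596  0.0602] [ 0.6234 -0.2473  0.1092] max [ 0.6555 -0.2389  0.1277] min [ 0.5888 -0.3585  0.0416]
top grey [ 252  208   58   34 1147] c [ 0.4953 -0.2916  0.0858] elev 22.9 yaw 86.0 ends [ 0.4911 -0.3509  0.0607] [ 0.4996 -0.2287  0.1124] max [ 0.5319 -0.2267  0.1271] min [ 0.4649 -0.349   0.046 ]
top blue [191 144  40  22 496] c [ 0.6307 -0.1406  0.1565] elev 19.6 yaw 86.8 ends [ 0.6284 -0.1803  0.1424] [ 0.6323 -0.111   0.1671] max [ 0.6497 -0.1051  0.1736] min [ 0.6135 -0.1805  0.1341]
stand z 0.012423490552229811 [ 0.451  -0.4498  0.0031] [ 0.7492 -0.193   0.0224]
```

```bash
cat > fit.py <<'E'
from h import *
from scipy.optimize import least_squares
def cyl(Q,r,yaw=86,el=30):
    Q=Q-0; c0=Q.mean(0)-[0,0,r*.6]; y0=c0[1]
    def ax(p): 
        a,e=np.radians(p[2:4]); return np.array([np.cos(a)*np.cos(e),np.sin(a)*np.cos(e),np.sin(e)])
    def f(p):
        d=ax(p); v=Q-np.array([p[0],y0,p[1]]); return np.linalg.norm(v-np.outer(v@d,d),axis=1)-r
    R=least_squares(f,[c0[0],c0[2],yaw,el],loss="soft_l1",f_scale=.002,x_scale=[.01,.01,5,5])
    d=ax(R.x);c=np.array([R.x[0],y0,R.x[1]]);t=(Q-c)@d
    return c,d,R.x[2],R.x[3],np.percentile(t,[.5,99.5]),np.median(abs(f(R.x)))
E
python3 - <<'E'
from fit import *
np.set_printoptions(precision=4,suppress=True)
A={}
for n in("scene","top"):
    s=dict(np.load(n+".npz"));P=cloud(s)
    print(n,"cam",-s["R"].T@s["t"])
    ok=np.isfinite(P[...,0])&(P[...,0]>.42)&(P[...,0]<.72)&(P[...,1]>-.42)&(P[...,1]<0)&(P[...,2]>.025)
    h=cv2.cvtColor(s["image"],cv2.COLOR_RGB2HSV); g=(h[...,1]<50)&ok
    er=lambda m:cv2.erode(m.astype(np.uint8),np.ones((3,3)))>0
    w=er(wood(s)&ok); near=P[...,0]<.56
    A.setdefault("brush",[]).append(P[w&near&(P[...,1]>-.235)]); A.setdefault("other",[]).append(P[w&~near])
    A.setdefault("t1",[]).append(P[er(g)&near&(P[...,1]<-.275)&(P[...,2]>.03)]);A.setdefault("t2",[]).append(P[er(g)&~near&(P[...,0]<.66)&(P[...,1]<-.285)&(P[...,2]>.03)])
for k,r in(("brush",.014),("other",.014),("t1",.025),("t2",.025)):
    for Q in A[k]+[np.vstack(A[k])]:
        c,d,y,e,t,res=cyl(Q,r); print(k,len(Q),"c",c,"yaw %.1f el %.1f"%(y,e),"ends",c+d*t[0],c+d*t[1],"res",res)
E
```

```text
scene cam [-0.1049 -0.5603  0.5831]
top cam [ 0.4983 -0.2149  0.9827]
brush 530 c [ 0.504  -0.1767  0.1371] yaw 85.4 el 30.8 ends [ 0.4995 -0.2331  0.1033] [ 0.5092 -0.1121  0.1758] res 0.0008673787774338736
brush 760 c [ 0.505  -0.1684  0.1418] yaw 85.6 el 30.6 ends [ 0.5004 -0.2283  0.1063] [ 0.5099 -0.1053  0.1792] res 0.0007784193174065817
brush 1290 c [ 0.5045 -0.1718  0.1399] yaw 85.5 el 30.6 ends [ 0.4999 -0.231   0.1048] [ 0.5096 -0.1056  0.1792] res 0.0007878215371396003
other 198 c [ 0.6253 -0.2226  0.1049] yaw 84.1 el 26.2 ends [ 0.6228 -0.2469  0.0928] [ 0.629  -0.1862  0.1229] res 0.000993422837759242
other 391 c [ 0.6243 -0.2341  0.099 ] yaw 85.0 el 24.9 ends [ 0.6213 -0.2682  0.0832] [ 0.6285 -0.1864  0.1212] res 0.0007674832846202417
other 589 c [ 0.6245 -0.2302  0.1009] yaw 85.0 el 25.0 ends [ 0.6212 -0.268   0.0832] [ 0.6284 -0.186   0.1216] res 0.0008126949903614986
t1 743 c [ 0.4943 -0.3064  0.0584] yaw 85.8 el 35.3 ends [ 0.4925 -0.3316  0.0405] [ 0.4976 -0.2612  0.0905] res 0.0008136145191715259
t1 654 c [ 0.4941 -0.3089  0.0566] yaw 85.4 el 35.4 ends [ 0.4921 -0.3328  0.0396] [ 0.498  -0.2606  0.091 ] res 0.0006858010340477158
t1 1397 c [ 0.4942 -0.3076  0.0576] yaw 85.6 el 35.4 ends [ 0.4923 -0.3323  0.04  ] [ 0.4978 -0.2605  0.0911] res 0.0007647859189908179
t2 580 c [ 0.6179 -0.3162  0.0581] yaw 85.4 el 35.1 ends [ 0.6159 -0.3412  0.0405] [ 0.6215 -0.2714  0.0897] res 0.0008800093990784952
t2 591 c [ 0.618  -0.3186  0.0565] yaw 85.9 el 35.2 ends [ 0.6163 -0.3416  0.0402] [ 0.6213 -0.271   0.0903] res 0.0007182563120278797
t2 1171 c [ 0.6179 -0.3175  0.0573] yaw 85.6 el 35.2 ends [ 0.6161 -0.3412  0.0405] [ 0.6215 -0.2714  0.0899] res 0.000793360321651719
```

Run:
```python
from h import *
s=dict(np.load("scene.npz"));P=cloud(s);m=np.isfinite(P[...,0])&(P[...,2]>.12)&(P[...,1]>-.05)&(P[...,0]<.75)&(P[...,0]>.1)
k,l,st,c=cv2.connectedComponentsWithStats(m.astype(np.uint8))
for i in range(1,k):
    if st[i,4]>15:Q=P[l==i];print(st[i],Q.min(0).round(2),Q.max(0).round(2))
```

```text
[ 17  45  29  60 595] [0.65 0.64 0.16] [0.75 0.7  0.34]
```

Call:
move_arm(
  xyz=[
    [40,-20,10],
    [80,-40,20],
    [110,-70,30],
    [140,-100,40],
    [160,-130,50],
    [180,-165,60],
    [200,-200,60],
  ],
  roll=[-0.1,-0.2,-0.3,-0.4,-0.5,-0.6,-0.7],
  grip=[1,1,1,1,1,1,1],
)

```text
time_s: 0.68
tcp_pos: [0.3874, 0.4516, 0.2666]
eef_rot: [179.9, -0.0, 123.3]
ft_force: [0.5, 0.7, 1.0]
width: 0.094
grip_force: 0.0
```

Call:
move_arm(
  xyz=[
    [20,-36,0],
    [35,-75,0],
    [50,-115,0],
    [60,-155,0],
    [70,-195,0],
    [80,-235,0],
    [90,-275,0],
    [95,-315,0],
    [100,-355,0],
    [104,-395,0],
    [108,-435,0],
    [112,-475,0],
    [112,-515,0],
    [112,-555,0],
    [112,-595,0],
    [112,-632,0],
    [112,-664,0],
    [112,-664,-30],
    [112,-664,-60],
    [112,-664,-60],
  ],
  roll=[-0.05,-0.1,-0.15,-0.2,-0.25,-0.3,-0.35,-0.4,-0.45,-0.5,-0.55,-0.6,-0.664,-0.664,-0.664,-0.664,-0.664,-0.664,-0.664,-0.664],
  grip=[1,1,1,1,1,1,1,1,1,1,1,1,1,1,1,1,1,1,1,1],
)

```text
time_s: 2.35
tcp_pos: [0.4956, -0.2106, 0.2009]
eef_rot: [-179.6, -0.0, 85.5]
ft_force: [-1.2, 0.4, -0.5]
width: 0.094
grip_force: 0.0
```

Run:
```python
from h import *
o=env.get_obs(); print({k:np.round(o[k],3).tolist() for k in("time_s","joints","tcp_pos","eef_rot")})
```

```text
{'time_s': 2.35, 'joints': [-22.926, 15.573, 46.961, 111.562, -13.149, 58.705, 25.482], 'tcp_pos': [0.496, -0.211, 0.201], 'eef_rot': [-179.634, -0.01, 85.529]}
```

Call:
move_arm(
  xyz=[
    [0,0,-30],
    [0,0,-60],
    [0,0,-90],
    [0,0,-110],
    [0,0,-110],
    [0,0,-110],
  ],
  roll=[0,0,0,0,0,0],
  grip=[1,1,1,1,1,1],
)

```text
time_s: 2.85
tcp_pos: [0.4983, -0.2111, 0.096]
eef_rot: [-179.9, 0.0, 85.6]
ft_force: [0.3, -0.1, -0.5]
width: 0.0938
grip_force: 0.0
```

Call:
move_arm(
  xyz=[
    [2,-4,0],
    [2,-4,0],
    [2,-4,0],
    [2,-4,0],
    [2,-4,0],
    [2,-4,0],
    [2,-4,0],
    [2,-4,0],
    [2,-4,0],
    [2,-4,0],
  ],
  roll=[0,0,0,0,0,0,0,0,0,0],
  grip=[1,1,0,0,0,0,0,0,0,0],
)

```text
time_s: 3.68
tcp_pos: [0.5002, -0.2151, 0.0952]
eef_rot: [-180.0, 0.0, 85.6]
ft_force: [0.6, 0.6, -0.2]
width: 0.0443
grip_force: 0.0
```

Still closing; hold on, then pull along the axis (per 40 mm: x 2.6, y 32.6, z 23).

Call:
move_arm(
  xyz=[
    [0,0,0],
    [0,0,0],
    [0,0,0],
    [0,0,0],
    [0,0,0],
    [0,0,0],
  ],
  roll=[0,0,0,0,0,0],
  grip=[0,0,0,0,0,0],
)

```text
time_s: 4.18
tcp_pos: [0.5003, -0.2152, 0.0953]
eef_rot: [180.0, 0.0, 85.6]
ft_force: [0.2, -0.2, -0.6]
width: 0.0272
grip_force: 30.0
```

Call:
move_arm(
  xyz=[
    [0.6,8,6],
    [1.2,16,11.5],
    [2,25,17],
    [2.6,33,23],
  ],
  roll=[0,0,0,0],
  grip=[0,0,0,0],
)

```text
time_s: 4.52
tcp_pos: [0.5028, -0.1808, 0.1189]
eef_rot: [-180.0, -0.0, 85.6]
ft_force: [0.5, 0.5, -0.5]
width: 0.0273
grip_force: 30.0
```

Call:
move_arm(
  xyz=[
    [0.6,8,6],
    [1.8,24,17],
    [3,40,28],
    [4,53,37],
    [5,66,46],
    [5,68,75],
    [5,68,100],
    [4,50,110],
    [2,25,110],
    [0,-9,110],
    [0,-9,110],
    [0,-9,110],
  ],
  roll=[0,0,0,0,0,0,0,0,0,0,0,0],
  grip=[0,0,0,0,0,0,0,0,0,0,0,0],
)

```text
time_s: 5.52
tcp_pos: [0.5023, -0.1924, 0.2288]
eef_rot: [180.0, 0.0, 85.4]
ft_force: [0.5, 0.3, -0.5]
width: 0.0271
grip_force: 30.0
```

```bash
cat > look.py <<'E'
import sys
from fit import *
np.set_printoptions(precision=4,suppress=True)
def look(tag,view="scene",crop=None):
    s=env.snapshot(view);P=cloud(s)
    im=s["image"][:,:,::-1]
    if crop: a,b,c,d=crop; im=cv2.resize(im[b:d,a:c],None,fx=3,fy=3,interpolation=cv2.INTER_CUBIC)
    cv2.imwrite(f"pics/{tag}.png",im)
    o=env.get_obs();print({k:np.round(o[k],3).tolist() for k in("time_s","joints","tcp_pos","eef_rot")})
    return s,P
E
python3 - <<'E'
from look import *
s,P=look("lip","scene",(150,90,350,270))
E
```

```text
{'time_s': 5.567, 'joints': [-27.873, 13.468, 49.55, 110.194, -11.648, 61.487, 22.028], 'tcp_pos': [0.503, -0.191, 0.229], 'eef_rot': [-179.994, -0.013, 85.52]}
```

View pics/lip.png

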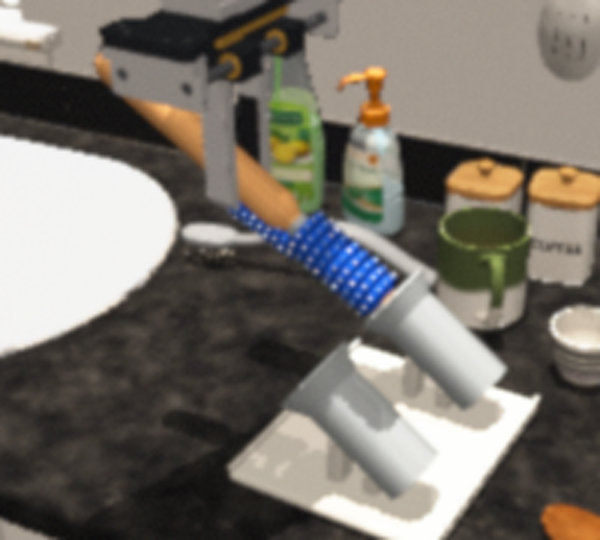

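The brush is free of the tube, still bristles down (crop (350,260)), above its own tube's upper lip (340,350). I will press the bristles on that lip to tilt it.

Call:
move_arm(
  xyz=[
    [0,0,-20],
    [0,0,-35],
    [0,0,-45],
    [0,0,-55],
    [0,0,-65],
    [0,0,-75],
  ],
  roll=[0,0,0,0,0,0],
  grip=[0,0,0,0,0,0],
)

```text
time_s: 6.07
tcp_pos: [0.5033, -0.1908, 0.1529]
eef_rot: [180.0, -0.0, 85.6]
ft_force: [1.2, 0.9, 2.3]
width: 0.0272
grip_force: 30.0
```

Call:
move_arm(
  xyz=[
    [0,0,-10],
    [0,0,-20],
    [0,0,-30],
    [0,0,-40],
    [0,0,-50],
    [0,0,-60],
    [0,0,-66],
    [0,0,-69],
  ],
  roll=[0,0,0,0,0,0,0,0],
  grip=[0,0,0,0,0,0,0,0],
)

```text
time_s: 6.73
tcp_pos: [0.5023, -0.1914, 0.0832]
eef_rot: [-179.9, 0.0, 85.6]
ft_force: [-0.2, 0.5, 2.0]
width: 0.0276
grip_force: 30.0
```

Run:
```python
from look import *
s,P=look("lip2","scene",(150,90,350,270))
ok=np.isfinite(P[...,0])&(P[...,0]>.42)&(P[...,0]<.56)&(P[...,1]>-.32)&(P[...,1]<0)&(P[...,2]>.02)
for nm,m,r in(("wood",wood(s),.014),("blue",blue(s),.018)):
    Q=P[cv2.erode((m&ok).astype(np.uint8),np.ones((2,2)))>0]
    if len(Q)>40: c,d,y,e,t,res=cyl(Q,r,86,-30);print(nm,len(Q),c,"yaw %.1f el %.1f"%(y,e),c+d*t[0],c+d*t[1],res)
```

```text
{'time_s': 6.783, 'joints': [-19.394, 25.405, 42.02, 117.708, -23.715, 45.452, 32.462], 'tcp_pos': [0.502, -0.191, 0.083], 'eef_rot': [-179.928, 0.014, 85.567]}
wood 401 [ 0.5051 -0.1632  0.0899] yaw 86.0 el -28.0 [ 0.5    -0.2355  0.1284] [ 0.5102 -0.0887  0.0502] 0.0007336601461330663
blue 377 [ 0.4973 -0.2828  0.1545] yaw 89.6 el -30.2 [ 0.4971 -0.3087  0.1696] [ 0.4975 -0.2486  0.1346] 0.0012947357057827118
```

View pics/lip2.png

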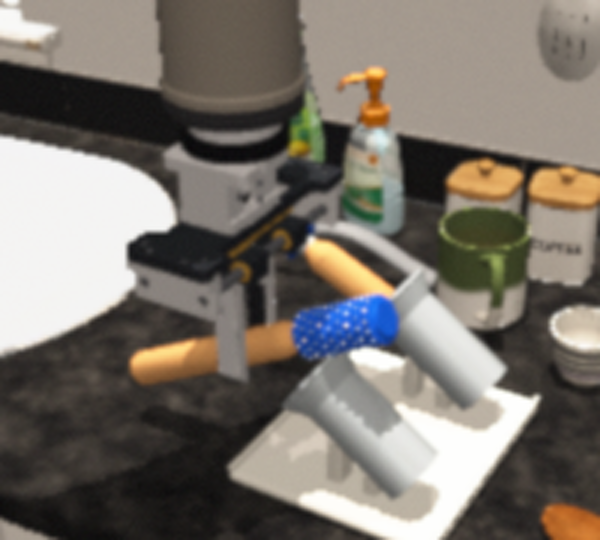

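Tilted to 28° bristles up; a touch more, then lift and begin the turn.

Call:
move_arm(
  xyz=[
    [0,0,-4],
    [0,0,-4],
    [0,10,30],
    [0,20,70],
    [0,25,110],
    [0,30,150],
    [0,35,180],
    [0,40,180],
    [0,40,180],
    [0,40,180],
  ],
  roll=[0,0,0,0,0,0,0.1,0.2,0.3,0.4],
  grip=[0,0,0,0,0,0,0,0,0,0],
)

```text
time_s: 7.62
tcp_pos: [0.503, -0.1505, 0.265]
eef_rot: [179.9, -0.0, 108.8]
ft_force: [-0.0, 0.3, -1.7]
width: 0.0272
grip_force: 30.0
```

Run:
```python
from look import *
o=env.get_obs();print({k:np.round(o[k],3).tolist() for k in("time_s","joints","tcp_pos","eef_rot")})
```

```text
{'time_s': 7.617, 'joints': [-32.315, 8.504, 47.437, 109.033, -6.974, 65.28, 36.572], 'tcp_pos': [0.503, -0.151, 0.265], 'eef_rot': [179.895, -0.025, 108.846]}
```

Call:
move_arm(
  xyz=[
    [0,5,0],
    [0,10,0],
    [0,15,0],
    [0,20,0],
    [0,25,0],
    [0,30,0],
    [0,35,0],
    [0,40,0],
    [0,40,0],
    [0,40,0],
    [0,40,0],
    [0,40,0],
    [0,40,0],
    [0,40,0],
    [0,40,0],
    [0,40,0],
    [0,40,0],
    [0,40,0],
    [0,40,0],
    [0,40,0],
  ],
  roll=[-0.12,-0.24,-0.36,-0.48,-0.6,-0.72,-0.84,-0.96,-1.08,-1.2,-1.32,-1.44,-1.56,-1.68,-1.8,-1.92,-2.04,-2.16,-2.28,-2.4],
  grip=[0,0,0,0,0,0,0,0,0,0,0,0,0,0,0,0,0,0,0,0],
)

```text
time_s: 9.28
tcp_pos: [0.5026, -0.1111, 0.2644]
eef_rot: [-179.9, 0.0, -29.4]
ft_force: [-0.0, -0.5, -1.3]
width: 0.0275
grip_force: 30.0
```

Run:
```python
from look import *
o=env.get_obs();print({k:np.round(o[k],3).tolist() for k in("time_s","joints","tcp_pos","eef_rot")})
```

```text
{'time_s': 9.283, 'joints': [-54.705, 12.069, 70.157, 110.713, -12.523, 65.65, -99.081], 'tcp_pos': [0.503, -0.111, 0.264], 'eef_rot': [-179.949, 0.005, -29.351]}
```

Call:
move_arm(
  xyz=[
    [2,0,0],
    [4,0,0],
    [6,0,0],
    [7,0,0],
    [7,0,0],
    [7,0,0],
    [7,0,0],
    [7,0,-20],
    [7,0,-40],
    [7,0,-60],
    [7,0,-70],
    [7,0,-70],
  ],
  roll=[-0.12,-0.24,-0.36,-0.48,-0.6,-0.72,-0.84,-0.96,-1.05,-1.13,-1.135,-1.135],
  grip=[0,0,0,0,0,0,0,0,0,0,0,0],
)

```text
time_s: 10.28
tcp_pos: [0.5087, -0.111, 0.1928]
eef_rot: [179.9, -0.0, -93.9]
ft_force: [-0.9, 0.5, -0.9]
width: 0.0277
grip_force: 30.0
```

Run:
```python
from look import *
s,P=look("turn","scene",(150,90,350,270))
ok=np.isfinite(P[...,0])&(P[...,0]>.40)&(P[...,0]<.57)&(P[...,1]>-.32)&(P[...,1]<.1)&(P[...,2]>.08)
for nm,m,r in(("wood",wood(s),.014),("blue",blue(s),.018)):
    Q=P[cv2.erode((m&ok).astype(np.uint8),np.ones((2,2)))>0]
    if len(Q)>40: c,d,y,e,t,res=cyl(Q,r,86,28);print(nm,len(Q),c,"yaw %.1f el %.1f"%(y,e),c+d*t[0],c+d*t[1],res)
```

```text
{'time_s': 10.333, 'joints': [-51.584, 25.404, 73.945, 114.793, -28.088, 60.932, -148.601], 'tcp_pos': [0.509, -0.111, 0.194], 'eef_rot': [179.933, -0.028, -93.907]}
wood 644 [ 0.5053 -0.1627  0.1849] yaw 85.7 el 28.7 [ 0.501  -0.2199  0.1535] [ 0.5124 -0.068   0.2369] 0.000767488157160095
```

View pics/turn.png

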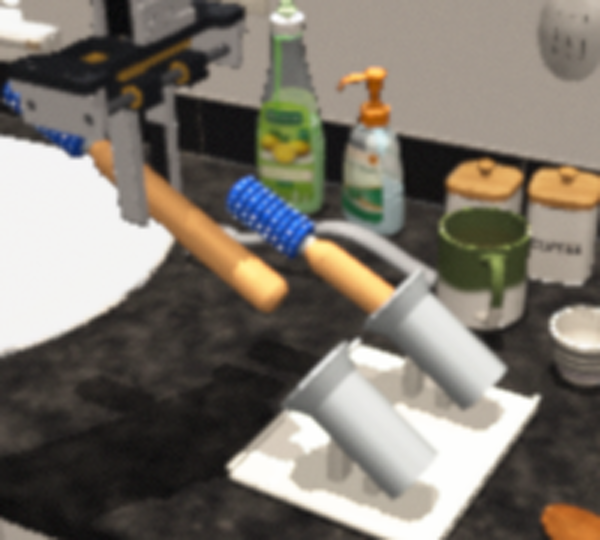

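Turned, aligned (yaw 85.7°, elevation 28.7°), with the handle end at crop (265,290) ahead of its mouth (320,375). Lower 33 mm, then insert along the tube.

Call:
move_arm(
  xyz=[
    [0,0,-12],
    [0,0,-25],
    [0,0,-33],
    [0,0,-33],
    [-0.5,-8,-38.5],
    [-1,-16,-44],
    [-2,-25,-50.5],
    [-2.5,-33,-56],
    [-3,-41,-61.5],
    [-4,-50,-68],
    [-4.5,-58,-73.5],
    [-5,-66,-79],
    [-5,-66,-79],
  ],
  roll=[0,0,0,0,0,0,0,0,0,0,0,0,0],
  grip=[0,0,0,0,0,0,0,0,0,0,0,0,0],
)

```text
time_s: 11.42
tcp_pos: [0.5046, -0.1785, 0.1154]
eef_rot: [-180.0, -0.0, -94.1]
ft_force: [-0.6, 0.2, -1.2]
width: 0.0272
grip_force: 30.0
```

Call:
move_arm(
  xyz=[
    [-0.5,-8,-5.5],
    [-1,-16,-11],
    [-2,-24,-17],
    [-2.5,-32,-22.5],
    [-3,-37,-26],
    [-3,-40,-28],
    [-3,-40,-28],
  ],
  roll=[0,0,0,0,0,0,0],
  grip=[0,0,0,0,0,0,0],
)

```text
time_s: 12.0
tcp_pos: [0.5019, -0.2174, 0.0874]
eef_rot: [-180.0, -0.0, -94.1]
ft_force: [0.0, 0.1, -0.4]
width: 0.0269
grip_force: 30.0
```

```bash
cat > meas.py <<'E'
from look import *
def meas(tag):
    s,P=look(tag,"scene",(150,90,350,270)); s2=env.snapshot("top");P2=cloud(s2)
    o=env.get_obs();print("ft",np.round(o["ft_force"],1),o["grip_force"])
    for nm,f,r in(("wood",wood,.014),("blue",blue,.018)):
        L=[]
        for S,Q in((s,P),(s2,P2)):
            ok=np.isfinite(Q[...,0])&(Q[...,0]>.42)&(Q[...,0]<.56)&(Q[...,1]>-.32)&(Q[...,1]<.1)&(Q[...,2]>.04)
            q=Q[cv2.erode((f(S)&ok).astype(np.uint8),np.ones((2,2)))>0]
            L.append(q)
            if len(q): print("  n",len(q),"far end y max",np.percentile(q[:,1],99.5))
        q=np.vstack(L)
        if len(q)>40:
            c,d,y,e,t,res=cyl(q,r,86,28);print(nm,len(q),c,"yaw %.1f el %.1f"%(y,e),c+d*t[0],c+d*t[1],res)
            # position along brush from far end; tube frame z of bristle end
            F=np.array([.4927,-.329,.0426]);a=np.radians(35);ta=np.array([.0767*np.cos(a),.997*np.cos(a),np.sin(a)])
            if nm=="blue": end=c+d*t[1]; o=end-.130*d; print("origin est",o,"tube z",(o-F)@ta,"dist",np.linalg.norm(o-F))
E
python3 -c "
from meas import *
meas('home')"
```

```text
{'time_s': 12.05, 'joints': [-27.541, 33.485, 59.221, 116.903, -37.587, 51.004, -131.279], 'tcp_pos': [0.502, -0.217, 0.088], 'eef_rot': [-179.989, -0.002, -94.044]}
ft [-0.8 -0.3 -1.1] 29.99887079000473
  n 166 far end y max -0.179551760490337
wood 166 [ 0.501  -0.2267  0.1038] yaw 87.8 el 39.3 [ 0.5005 -0.2396  0.0932] [ 0.5037 -0.1572  0.1608] 0.0012270146138697261
  n 54 far end y max -0.10700794546280874
blue 54 [-5.0334 -0.1207  4.5802] yaw -0.1 el -218.5 [ 0.5029 -0.1332  0.1702] [ 0.4256 -0.133   0.2318] 0.0030993328504817386
origin est [ 0.5273 -0.1333  0.1508] tube z 0.2240918427005253 dist 0.226308284026599
```

View pics/home.png

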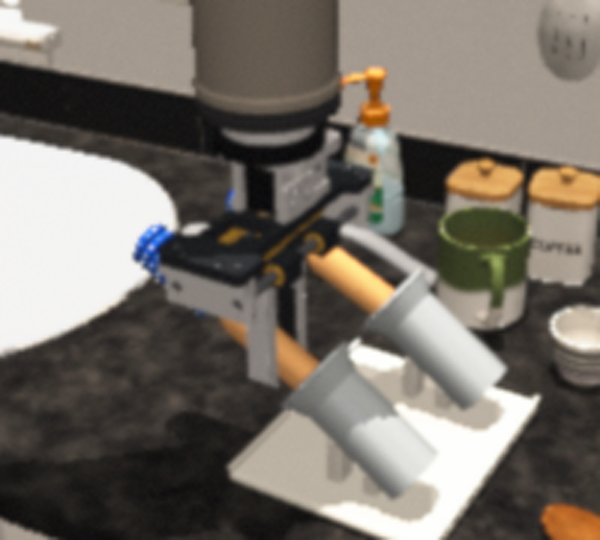

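The handle sits deep in the near tube, with the gripper just outside the mouth at crop (290,370). Push a little further to feel the floor.

Call:
move_arm(
  xyz=[
    [0,-2,-1.4],
    [0,-3,-2],
    [-0.3,-4,-2.8],
    [-0.3,-4,-2.8],
  ],
  roll=[0,0,0,0],
  grip=[0,0,0,0],
)

```text
time_s: 12.43
tcp_pos: [0.5014, -0.2212, 0.0844]
eef_rot: [180.0, -0.0, -94.0]
ft_force: [0.2, -0.0, -0.6]
width: 0.0274
grip_force: 30.0
```

Call:
move_arm(
  xyz=[
    [0,-1.5,-1],
    [0,-3,-2],
    [0,-3,-2],
  ],
  roll=[0,0,0],
  grip=[0,0,0],
)

```text
time_s: 12.68
tcp_pos: [0.502, -0.2218, 0.0825]
eef_rot: [180.0, 0.2, -94.0]
ft_force: [-2.9, 16.9, 16.8]
width: 0.0271
grip_force: 30.0
```

Floor felt (about 24 N along the axis). Ease off, open, and lift straight up.

Call:
move_arm(
  xyz=[
    [0,1.5,1],
    [0,1.5,1],
    [0,1.5,1],
    [0,1.5,1],
    [0,1.5,1],
    [0,1.5,1],
    [0,1.5,1],
    [0,1.5,1],
    [0,1.5,1],
    [0,1.5,1],
    [0,1.5,1],
    [0,1.5,20],
    [0,1.5,55],
    [0,1.5,90],
    [0,1.5,125],
    [0,1.5,160],
    [0,1.5,195],
    [0,30,220],
    [0,65,220],
    [0,100,220],
  ],
  roll=[0,0,0,0,0,0,0,0,0,0,0,0,0,0,0,0,0,0,0,0],
  grip=[0,0.4,0.7,1,1,1,1,1,1,1,1,1,1,1,1,1,1,1,1,1],
)

```text
time_s: 14.35
tcp_pos: [0.5082, -0.1286, 0.3005]
eef_rot: [179.8, 0.5, -93.5]
ft_force: [-13.5, -26.0, 9.0]
width: 0.0939
grip_force: 0.0
```

```bash
python3 -c "
from meas import *
meas('fin')"
```

```text
{'time_s': 14.4, 'joints': [-57.308, 16.297, 78.452, 106.668, -17.364, 71.389, -156.437], 'tcp_pos': [0.511, -0.12, 0.298], 'eef_rot': [179.61, 0.62, -92.975]}
ft [ 0.4  0.6 -1.2] 0.0
  n 288 far end y max -0.17508777219028893
  n 505 far end y max -0.17901902919878476
wood 793 [ 0.5011 -0.2177  0.1023] yaw 85.0 el 24.6 [ 0.4971 -0.2626  0.0816] [ 0.5049 -0.1746  0.1221] 0.0008581149507619085
  n 320 far end y max -0.10672412756659769
  n 145 far end y max -0.1360473333346767
blue 465 [ 0.5079 -0.144   0.1363] yaw 84.0 el 26.4 [ 0.5059 -0.1635  0.1266] [ 0.5119 -0.1057  0.1554] 0.001318594999713294
origin est [ 0.4998 -0.2216  0.0976] tube z 0.11973228936795677 dist 0.12090339584062952
```

View pics/fin.png

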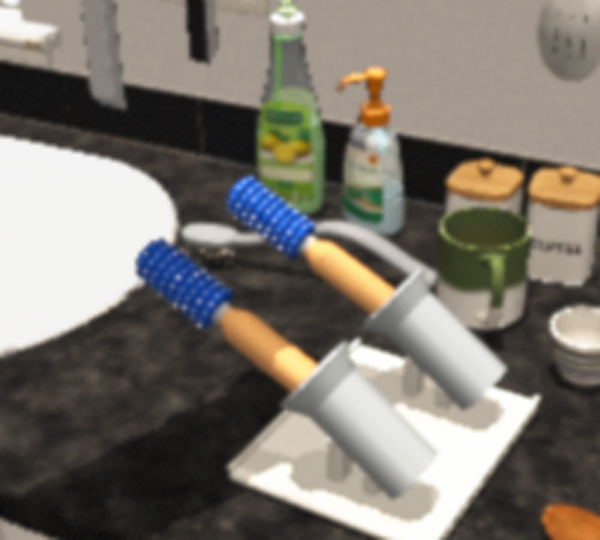

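Call:
move_arm(
  xyz=[
    [0,0,0],
    [0,0,0],
    [0,0,0],
    [0,0,0],
    [0,0,0],
    [0,0,0],
  ],
  roll=[0.1,0.2,0.3,0.4,0.5,0.5],
  grip=[1,1,1,1,1,1],
)

```text
time_s: 14.95
tcp_pos: [0.5082, -0.1293, 0.2989]
eef_rot: [179.7, 0.3, -64.9]
ft_force: [-0.0, -0.1, -0.5]
width: 0.094
grip_force: 0.0
```

Run:
```python
from look import *
s,P=look("end")
print("ft",env.get_obs()["ft_force"])
h=np.array([.0767,.997,0]);a=np.radians(35)
s0=dict(np.load("scene.npz"));P0=cloud(s0)
for nm,S,Q,lo,hi,t in(("ours",s,P,.42,.56,[.4942,-.3076,.0576]),("other",s,P,.57,.7,[.6179,-.3175,.0573]),("other0",s0,P0,.57,.7,[.6179,-.3175,.0573])):
    m=blue(S)&(Q[...,0]>lo)&(Q[...,0]<hi)&(Q[...,1]>-.3)&(Q[...,1]<0)
    q=Q[m]-t; ax=h*np.cos(np.radians(25))+[0,0,np.sin(np.radians(25))]
    print(nm,m.sum(),np.percentile(q@ax,[1,50,99]),np.median(Q[m],0))
```

```text
{'time_s': 15.0, 'joints': [-52.788, 11.658, 70.462, 106.548, -11.701, 70.384, -133.89], 'tcp_pos': [0.508, -0.129, 0.299], 'eef_rot': [179.662, 0.353, -65.257]}
ft [0.6766 0.1108 0.2909]
ours 399 [0.1601 0.1935 0.2277] [ 0.4967 -0.1386  0.1512]
other 333 [0.1607 0.1954 0.233 ] [ 0.6196 -0.146   0.1522]
other0 334 [0.1606 0.1949 0.2326] [ 0.6195 -0.1457  0.1522]
```

The crop shows both brushes bristles out: ours at (180,280), the other at (270,215). Our insertion depth matches the other brush's to a few mm, and the other has not moved, so I am handing it in.

```bash
python3 -c "
from cell import env
print(env.job_done())"
```

```text
the job is handed in; nothing more can be done
None
```

I turned the brush end for end and pushed it back into its own tube handle first until it touched the floor, then released it; the other brush did not move, and I handed the job in at about 15 s (the hand-in call returned no verdict).

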